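Unscrew the drum sander's cap, whichever hand its thread is

TASK

The worn sanding drum on the red spindle sander must be changed, so take off its black screw cap. Nobody remembers whether the thread is right- or left-handed: try the cap one way and, if it sticks, the other; turn it on its seat in the direction that gives until the thread lets go (about a fifth of a turn), then lift it straight off. Finish while still holding the cap upright and still in the gripper about 10 cm above its seat; do not touch the blue sander and leave the things lying around where they are.

Things in the scene. Friction and masses are not known exactly. Their poses are not given: they have to be found in the camera images.
- red_sander: Spindle sander with a RED base, the one to work on; its place changes, and it may stand left or right of the blue one. Bolted down. Origin: centre of the underside, on the bench; z up. From the bottom up: flange 110 mm across, 9 mm thick; housing to 34 mm; brown drum 60 mm across to 97 mm; washer 55 mm across to 102 mm; black ribbed cap from 102 to 140 mm.
- blue_sander: A second spindle sander of the same shape with a BLUE base and its own cap fixed on; not to be touched. Bolted down. Origin: centre of the underside, on the bench; z up. From the bottom up: flange 110 mm across, 9 mm thick; housing to 34 mm; brown drum 60 mm across to 97 mm; washer 55 mm across to 102 mm; black ribbed cap from 102 to 140 mm.
- cap: The red sander's loose black round screw cap, 54 mm across (56.5 over the ribs), 38 mm high, about 60 g, white index mark on top along its +x. Origin: centre of its underside, 102 mm above the bench when seated; z up. Starts screwed in, within 0.1 rad of yaw 0. Grip it across its diameter from above, at any yaw.
- cap_top (a point): Centre of the cap's top, 38 mm above its origin. Thread: hidden, its hand (loosens counter-clockwise or clockwise from above) differs from run to run. The wrong way the cap turns at most 0.2 rad to a hard stop; the right way it turns easily and does not climb by itself
- red_seat (a point): Centre of the cap's seat, 102 mm above the red sander's origin, on its axis. A steel spindle nose 26 mm high stands on it inside the cap. The cap (2 to 4 mm of vertical play) lifts off only once turned 0.95 rad or more from yaw 0; at about 1.35 rad it meets a stop, where it still lifts off
- pencil: flat red carpenter's pencil, 15x161x8 mm; a bystander, origin at the centre of its underside, leave it where it is
- screwdriver: blue-handled screwdriver, 27x185x25 mm; a bystander, origin at the centre of its underside, leave it where it is
- hex_key: dark hex key, 40x95x8 mm; a bystander, origin at the centre of its underside, leave it where it is

How it is judged:
On the way:
1. the cap is turned at least 0.8 rad on its seat, while still down on it (angle between the x axis of cap and the x axis of red_sander, either way round above 0.8 rad and height (world z) of cap below 0.115 m and horizontal distance between cap and red_sander below 0.01 m), for 0.05 s.
At the end, for the whole second after the job is handed in: The cap is held by the fingers (over 1 N), its underside more than 60 mm above its seat (162 mm above the bench), within 100 mm sideways of the red sander's axis, upright within 0.3 rad, still (under 0.02 m/s) and touching neither sander (height (world z) of cap above 0.162 m and angle between cap's own z axis and vertical below 0.3 rad and contact force between the fingers and cap above 1 N and linear speed of cap below 0.02 m/s and horizontal distance between cap and red_sander below 0.1 m and contact force between cap and red_sander below 0.2 N and contact force between cap and blue_sander below 0.2 N); the arm keeps its last pose, push and grip.
It fails at once if the blue sander is touched (over 2 N) (contact force between any of the arm, the fingers, cap and blue_sander above 2 N).
It fails at once if a bystander is moved more than 30 mm (distance of any of pencil, screwdriver, hex_key from where it was at the start of the episode above 0.03 m).
It also fails if it takes over 40 s, if anything falls off the work surface, if the arm or the gripper's body presses on something with over 40 N, if the wrist force passes 120 N, or if a joint passes its speed limit or range.

ROBOT

A 6-joint arm with a two-finger parallel gripper is mounted at the origin on a cart in front of the work surface, level with it; the furniture and walls round the work are solid. World frame = base frame: x ahead of the robot, y to its left, z up, the work surface at z = 0. Lengths are in m, angles in rad, forces in N, time in s.
With the tool pointing down it reaches from about 0.4 to 0.825 m from the base axis. Payload 7 kg.
Tool frame: the origin (TCP) lies between the finger pads; the fingertips stand 22 mm ahead of it and the grasp point (between the pads) lies 3 mm ahead of it; z points along the fingers, y is the line along which they close (so a half turn about z gives the same grasp; the last joint's range is limited). The gripper opens to 88 mm and grips with 3 to 60 N. Pads are 19 mm wide; open, the fingers measure 130 mm over their backs; the gripper's body (78 mm by 193 mm) begins 47 mm behind the grasp point.
Start: joints at [1.523, 0.359, 0.012, 0, -1.224, -0.288], TCP at [0.222, 0.637, 0.249] pointing down, gripper open.
Joint ranges: [-3.07, 3.07], [-1.43, 2.12], [-1.02, 1.25], [-3.03, 1.67], [-3.05, -0], [-3.03, 3.03]. Speed limits (rad/s): [2.39, 2.39, 3.01, 3.14, 3.14, 3.14].

INTERFACE

Orientations are given as [roll, pitch, yaw] about the fixed x, y, z axes, in that order (R = Rz(yaw) Ry(pitch) Rx(roll)).
In Python, from rig import robot gives the robot as it stands.
- The arm moves only by the tool pendant, called after "Call:" as a command line: name --argument value ..., lists and objects as JSON in quotes. Schema: {"type":"object","properties":{"plan":{"type":"array","items":{"type":"array","prefixItems":[{"type":"array","items":{"type":"number"},"minItems":3,"maxItems":3},{"type":"array","items":{"type":"number"},"minItems":3,"maxItems":3},{"type":"number"}],"minItems":3,"maxItems":3},"minItems":1,"maxItems":20},"grip_n":{"type":"number"},"only":{"type":"string"},"quiet":{"type":"boolean"},"lines":{"type":"string"}},"required":["plan"],"additionalProperties":false}. plan is a list of rows, 1 to 20 of them, each written [[dx, dy, dz], [rx, ry, rz], opening]: dx, dy, dz in normalised numbers (1 is 0.75 m), then a rotation vector rx, ry, rz in shares of pi rad (1.0 is pi rad), then the finger opening in m; each row is the pose to reach, as a shift and turn from the pose commanded when the call began, along the tool's axes at that moment; what a row does not reach only later rows make up. A row lasts 1/10 s, in which the tool goes at most 0.05 m and 0.15 rad, less where a joint would pass 70% of its speed; a pose out of reach is approached as far as the arm can. The fingers move at their own pace and stop on an object; grip_n is the grip in N (left out, the last holds). Time passes only in rows, so rows that do not move let the fingers close. The tool returns the time, the measured TCP pose, the force, the opening and the grip force at its end. only (a regular expression) keeps the lines of the reply that match it, lines (a string "A,B") keeps lines A to B, and quiet returns only ok. Shift and turn numbers lie between -1 and 1, and a call with a number outside is refused. Input that does not fit is refused with a message, and nothing moves.
- robot.get_obs(): the state, without advancing time (a new reading comes with each control period).
- robot.capture(name): name is "side" or "top" or "wrist"; returns the picture (384x512x3 uint8, blue, green, red); there is no depth.
- robot.calibration(name): a dict with "intrinsics" (3x3 intrinsics, pixels), "xyz" and "orientation" of the camera in the world; the wrist camera has in their place "T_tool_cam" (4x4, takes a point from camera to tool coordinates, whose origin is the TCP and whose axes are the flange's). Camera axes: x right, y down, z forward; pixel columns grow to the right and rows downward; lengths in m; the calibration is good to about 2 mm. A picture is of the moment at which its call begins: read the wrist's pose just before it. calibration takes no time and is no camera call.
- robot.job_done(): hands the job in; it is judged then, once.
The state is a dict: "clock": time; "qpos": joint angles; "joint_vel": joint speeds; "joint_torque": joint torques, N m; "tcp_pos": TCP position; "orientation": TCP orientation; "force": force on the tool from outside, world axes, zero at the start; "wrist_torque": the same for the moment, N m; "width": finger opening in m; "grip_force": force on a finger pad.
Only numpy, scipy, OpenCV 4.12 (cv2) and the standard library are available. Lean on these libraries where they do the work, as an engineer would, in place of code of your own. Each camera call takes 0.05 s, during which the arm holds its last target. There are 200 camera calls.

## Working session

There is one attempt and no reset: what is moved stays moved. The work goes in short steps, Python scripts to look and compute and a tool call to move; the robot and the scene stay as the last step left them, time stands still between calls to the robot, and variables do not carry over. Pictures are saved under pics/ and viewed, at most 10 in all, crops included, and the job is handed in when it is done.

```bash
ls; mkdir -p pics
```

Run:
```python
from rig import robot
import cv2,numpy as np
np.set_printoptions(precision=4,suppress=True)
o=robot.get_obs();print(o)
a=[]
for n in("top","side"):
    im=robot.capture(n);cv2.imwrite(f"pics/{n}0.png",im);c=robot.calibration(n);print(n,c)
    a.append(im)
print(robot.calibration("wrist"))
im=np.hstack(a);cv2.imwrite("pics/both.png",cv2.resize(im,(800,300),interpolation=cv2.INTER_AREA))
```

```text
pics
rig.py
{'clock': 0.0, 'qpos': array([ 1.5231,  0.3594,  0.0111, -0.0003, -1.2241, -0.2881]), 'joint_vel': array([-0.0011,  0.0006,  0.0027, -0.0009, -0.0008,  0.0007]), 'joint_torque': array([ -0.0003, -58.2704,  29.3067,   6.9978,   0.0069,  -0.0002]), 'tcp_pos': array([0.2223, 0.6369, 0.2476]), 'orientation': array([ 3.1399, -0.0002, -0.3359]), 'force': array([-0.2852,  0.1107, -0.1029]), 'wrist_torque': array([-0.0107, -0.0196, -0.035 ]), 'grip_force': 0.0, 'width': 0.08802243188379365}
top {'intrinsics': array([[435.6804,   0.    , 261.7432],
       [  0.    , 435.6804, 189.8318],
       [  0.    ,   0.    ,   1.    ]]), 'xyz': array([0.4274, 0.0343, 1.0673]), 'orientation': array([-3.0567,  0.0233, -1.5738])}
side {'intrinsics': array([[392.225 ,   0.    , 260.1861],
       [  0.    , 392.225 , 190.8593],
       [  0.    ,   0.    ,   1.    ]]), 'xyz': array([0.1498, 0.4036, 0.9941]), 'orientation': array([-2.6412, -0.0003, -2.37  ])}
{'intrinsics': array([[289.4581,   0.    , 255.0334],
       [  0.    , 289.4581, 200.4375],
       [  0.    ,   0.    ,   1.    ]]), 'T_tool_cam': array([[-0.0001, -0.9548, -0.2973,  0.0812],
       [ 1.    ,  0.0001, -0.0007, -0.0003],
       [ 0.0007, -0.2973,  0.9548, -0.136 ],
       [ 0.    ,  0.    ,  0.    ,  1.    ]])}
```

View pics/top0.png

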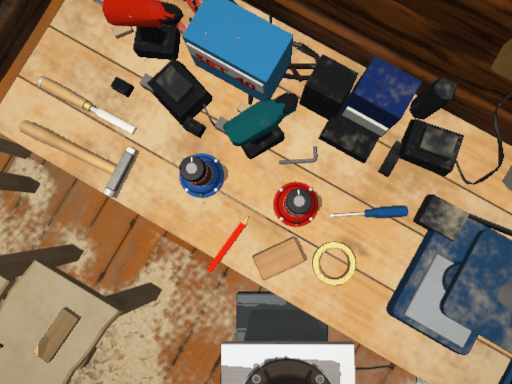

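View pics/side0.png

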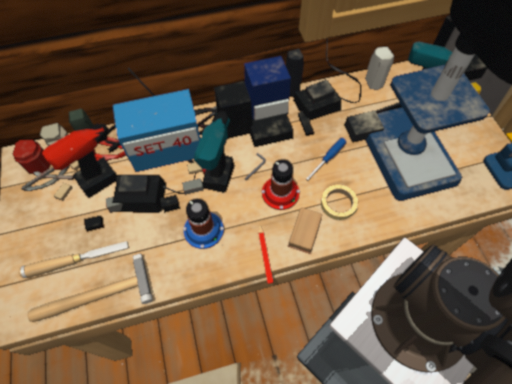

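The top view shows the red sander at about (297,204), with its cap at (299,202). The blue sander is at (201,175), the pencil at (230,245), the screwdriver at (370,212) and the hex key at (300,157). In the side view the red cap top is near (283,167). Next I measure from these two views.

Create h.py:
```python
import numpy as np,cv2
from scipy.spatial.transform import Rotation as R
np.set_printoptions(precision=4,suppress=True)
def cam(robot,n,o=None):
    c=robot.calibration(n)
    if n!="wrist": return c["intrinsics"],R.from_euler("xyz",c["orientation"]).as_matrix(),np.array(c["xyz"])
    T=np.array(c["T_tool_cam"]);M=R.from_euler("xyz",o["orientation"]).as_matrix()
    return c["intrinsics"],M@T[:3,:3],o["tcp_pos"]+M@T[:3,3]
def ray(C,u,v):
    d=C[1]@np.linalg.inv(C[0])@[u,v,1.];return C[2],d/np.linalg.norm(d)
def plane(C,u,v,z):
    p,d=ray(C,u,v);return p+d*(z-p[2])/d[2]
def proj(C,X):
    q=C[0]@C[1].T@(np.array(X)-C[2]);return q[:2]/q[2]
def tri(C1,p1,C2,p2):
    a,d=ray(C1,*p1);b,e=ray(C2,*p2)
    s=np.linalg.lstsq(np.c_[d,-e],b-a,rcond=None)[0];x,y=a+s[0]*d,b+s[1]*e
    return (x+y)/2,np.linalg.norm(x-y)
```

Run:
```python
from h import *;from rig import robot
for n,box in(("top",(255,165,340,240)),("side",(245,145,320,220))):
    im=cv2.imread(f"pics/{n}0.png");C=cam(robot,n)
    x0,y0,x1,y1=box;hsv=cv2.cvtColor(im,cv2.COLOR_BGR2HSV)
    m=((hsv[...,0]<6)|(hsv[...,0]>174))&(hsv[...,1]>150)&(hsv[...,2]>90)
    k=np.zeros_like(m);k[y0:y1,x0:x1]=1;m=(m&k).astype(np.uint8)
    c=max(cv2.findContours(m,0,1)[0],key=cv2.contourArea)
    e=cv2.fitEllipse(cv2.convexHull(c));print(n,e,plane(C,*e[0],.009))
    for X in([0,0,.009],[0,0,.102],[0,0,.14]):
        P=plane(C,*e[0],.009);P[2]=X[2];print(X[2],proj(C,P))
    cv2.imwrite(f"pics/c_{n}.png",cv2.resize(im[y0:y1,x0:x1],None,fx=5,fy=5,interpolation=cv2.INTER_CUBIC))
a=cv2.imread("pics/c_top.png");b=cv2.imread("pics/c_side.png")
print(a.shape,b.shape);cv2.imwrite("pics/c.png",np.hstack([a,b])[:, :800])
```

```text
top ((295.5221252441406, 204.0436553955078), (43.79317855834961, 44.35392761230469), 130.69412231445312) [ 0.4826 -0.0232  0.009 ]
0.009 [295.5221 204.0437]
0.102 [297.7861 201.8483]
0.14 [298.8414 200.8251]
side ((280.18414306640625, 192.56683349609375), (32.36693572998047, 36.75508499145508), 93.96480560302734) [ 0.4804 -0.0187  0.009 ]
0.009 [280.1841 192.5668]
0.102 [281.7674 175.8496]
0.14 [282.4883 168.2379]
(375, 425, 3) (375, 375, 3)
```

View pics/c.png

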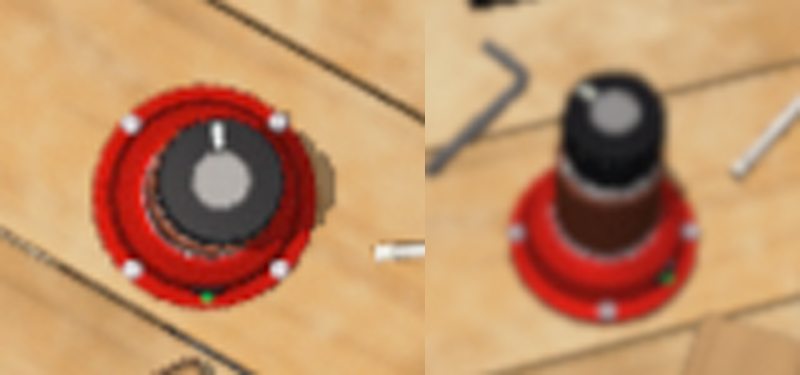

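The crop shows the grey disc on the cap top at top-view (298.9,200.9) and side-view (282.8,167.5). The white mark points up in the picture, so yaw is about 0.

Create go.py:
```python
import sys
from h import *;from rig import robot
# world target x y z yaw -> tool-frame shift and turn
x,y,z,w=map(float,sys.argv[1:5]);o=robot.get_obs()
M=R.from_euler("xyz",o["orientation"]);T=R.from_euler("xyz",[np.pi,0,w])
print("shift",M.inv().apply(np.array([x,y,z])-o["tcp_pos"]),"turn",(M.inv()*T).as_rotvec(),"q",o["qpos"],"t",o["clock"])
```

Run:
```python
from h import *;from rig import robot
A=cam(robot,"top");B=cam(robot,"side")
print(tri(A,(298.9,200.9),B,(282.8,167.5)))
print("drill",tri(A,(258,118),B,(213,127)),"blue",plane(A,201,175,.009))
```

```bash
python3 go.py 0.482 -0.021 0.28 -1.615
```

```text
(array([ 0.4829, -0.0234,  0.1353]), np.float64(0.0006583645096893523))
drill (array([0.6383, 0.0612, 0.2413]), np.float64(0.0032503678451591203)) blue [0.5549 0.2077 0.009 ]
shift [ 0.462   0.5356 -0.0314] turn [ 0.0012 -0.0011  1.2791] q [ 1.5231  0.3593  0.0111 -0.0003 -1.2241 -0.2881] t 0.1
```

Cap top triangulates to (0.483,-0.023,0.135) with a 0.7 mm ray gap. That fits the stated 0.140 within calibration error. Moving over it.

The manual's scale: shifts go in shares of 0.75 m and turns go in shares of pi rad. Converting my numbers, 0.5356 m / 0.75 = 0.7141, 0.24 m / 0.75 = 0.32, 1.279 rad / 3.1416 = 0.4071.

Call:
pendant --plan '[[[0.04,0.048,-0.0533],[0,0,0.0318],0.088],[[0.08,0.0933,-0.0533],[0,0,0.0637],0.088],[[0.12,0.14,-0.0533],[0,0,0.0955],0.088],[[0.16,0.1867,-0.0533],[0,0,0.1273],0.088],[[0.2,0.2333,-0.0533],[0,0,0.1592],0.088],[[0.24,0.28,-0.0533],[0,0,0.191],0.088],[[0.28,0.3267,-0.0533],[0,0,0.2228],0.088],[[0.32,0.3733,-0.0533],[0,0,0.2546],0.088],[[0.36,0.42,-0.0533],[0,0,0.2865],0.088],[[0.4,0.4667,-0.0533],[0,0,0.3183],0.088],[[0.44,0.5133,-0.0533],[0,0,0.3501],0.088],[[0.48,0.56,-0.0533],[0,0,0.382],0.088],[[0.52,0.6067,-0.0533],[0,0,0.4071],0.088],[[0.56,0.6533,-0.0533],[0,0,0.4071],0.088],[[0.6,0.6933,-0.0467],[0,0,0.4071],0.088],[[0.616,0.7141,-0.0419],[0,0,0.4071],0.088],[[0.616,0.7141,-0.0419],[0,0,0.4071],0.088],[[0.616,0.7141,-0.0419],[0,0,0.4071],0.088]]'

```text
clock: 1.9
tcp_pos: [0.4819, -0.0211, 0.2795]
orientation: [3.141, -0.0, -1.616]
force: [-0.1, 0.1, -0.5]
width: 0.0874
grip_force: 0.0
```

Run:
```python
from h import *;from rig import robot
o=robot.get_obs();im=robot.capture("wrist");cv2.imwrite("pics/w1.png",im);print(o["qpos"],o["tcp_pos"],o["orientation"])
C=cam(robot,"wrist",o);print(proj(C,[.4829,-.0234,.14]))
np.savez("w1.npz",tcp=o["tcp_pos"],ori=o["orientation"])
```

```text
[ 0.3651  0.016  -0.3472 -0.0002 -1.2086 -0.4106] [ 0.4819 -0.0211  0.2795] [ 3.1406 -0.0002 -1.6164]
[254.2767 193.0706]
```

View pics/w1.png

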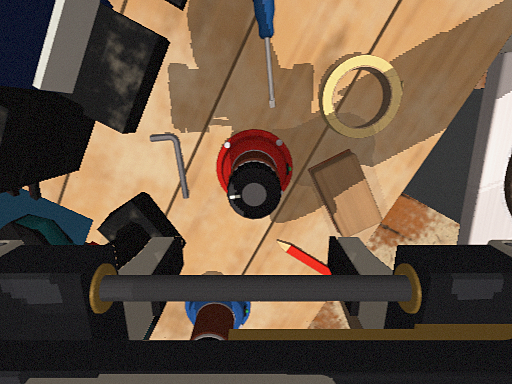

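The wrist view shows the grey disc at about (254,193), right where the measured point projects. The white mark is at (234,198). Refining the centre by combining this with the fixed views.

Run:
```python
from h import *;from rig import robot
w=np.load("w1.npz");o=dict(tcp_pos=w["tcp"],orientation=w["ori"])
Cs={"wrist":cam(robot,"wrist",o),"top":cam(robot,"top"),"side":cam(robot,"side")};pt={}
for n,f,(u,v),r in(("wrist","w1",(254,193),16),("top","top0",(299,201),8),("side","side0",(283,167),7)):
    im=cv2.imread(f"pics/{f}.png");g=cv2.cvtColor(im,cv2.COLOR_BGR2HSV)
    m=((g[...,2]>(g[v-2:v+3,u-2:u+3,2].mean()*.7))&(g[...,1]<60)).astype(np.uint8)
    k=np.zeros_like(m);cv2.circle(k,(u,v),r,1,-1);m&=k
    m=cv2.morphologyEx(m,cv2.MORPH_OPEN,np.ones((3,3),np.uint8))
    M=cv2.moments(m,True);pt[n]=(M["m10"]/M["m00"],M["m01"]/M["m00"]);print(n,pt[n],M["m00"],plane(Cs[n],*pt[n],.14))
for a,b in(("wrist","top"),("wrist","side"),("top","side")):print(a,b,*tri(Cs[a],pt[a],Cs[b],pt[b]))
p=plane(Cs["wrist"],234,198,.14)-plane(Cs["wrist"],*pt["wrist"],.14);print("mark yaw",np.arctan2(p[1],p[0]))
```

```bash
python3 go.py 0.483 -0.0225 0.123 -1.616
```

```text
wrist (253.63370786516853, 194.09887640449438) 445.0 [ 0.4836 -0.0224  0.14  ]
top (298.82474226804123, 200.75257731958763) 97.0 [ 0.4827 -0.0232  0.14  ]
side (282.3666666666667, 166.85) 60.0 [ 0.4835 -0.0215  0.14  ]
wrist top [ 0.4831 -0.023   0.1419] 0.000963759969980084
wrist side [ 0.4837 -0.022   0.1391] 0.0002729713652854119
top side [ 0.4834 -0.0228  0.1385] 0.0016079334648737428
mark yaw 0.15824745469208598
shift [ 0.0019 -0.0012  0.1568] turn [ 0.0004 -0.      0.0007] q [ 0.3663  0.0154 -0.3471 -0.0002 -1.2086 -0.4107] t 1.95
```

All three views agree on (0.4834,-0.0225) with the top at 0.140. Descending to TCP z=0.129, which puts the fingertips at 0.107, above the washer, then gripping.

To row units: 0.1505 m / 0.75 = 0.2007, 0.14 m / 0.75 = 0.1867.

Call:
pendant --plan '[[[0.0027,-0.002,0.0533],[0,0,0],0.088],[[0.0027,-0.002,0.1067],[0,0,0],0.088],[[0.0027,-0.002,0.16],[0,0,0],0.088],[[0.0027,-0.002,0.1867],[0,0,0],0.088],[[0.0027,-0.002,0.2],[0,0,0],0.088],[[0.0027,-0.002,0.2007],[0,0,0],0.088],[[0.0027,-0.002,0.2007],[0,0,0],0.04],[[0.0027,-0.002,0.2007],[0,0,0],0.04],[[0.0027,-0.002,0.2007],[0,0,0],0.04],[[0.0027,-0.002,0.2007],[0,0,0],0.04],[[0.0027,-0.002,0.2007],[0,0,0],0.04],[[0.0027,-0.002,0.2007],[0,0,0],0.04]]' --grip_n 30

```text
clock: 3.15
tcp_pos: [0.4835, -0.0227, 0.1299]
orientation: [-3.142, 0.0, -1.615]
force: [-3.7, 1.5, 6.0]
width: 0.0531
grip_force: 30.0
```

```bash
python3 -c "
from rig import robot;o=robot.get_obs();print(o['force'],o['wrist_torque'],o['qpos'])"
```

```text
[-3.72916765  1.48030907  5.95326153] [ 0.80112346  1.1185813  -0.01968455] [ 3.60463431e-01  1.61370513e-01 -5.61341338e-01 -1.48495854e-04
 -8.47944810e-01 -4.04436697e-01]
```

Gripped: 53 mm opening at 30 N. Trying counter-clockwise, which is negative tool rz, in small steps.

To row units: -0.28 rad / 3.1416 = -0.0891.

Call:
pendant --plan '[[[0,0,0],[0,0,-0.0191],0.04],[[0,0,0],[0,0,-0.0382],0.04],[[0,0,0],[0,0,-0.0573],0.04],[[0,0,0],[0,0,-0.0764],0.04],[[0,0,0],[0,0,-0.0891],0.04],[[0,0,0],[0,0,-0.0891],0.04]]'

```text
clock: 3.75
tcp_pos: [0.4832, -0.0228, 0.1294]
orientation: [3.141, 0.001, -1.336]
force: [-2.2, 1.0, 2.3]
width: 0.053
grip_force: 30.0
```

```bash
python3 -c "
from rig import robot;o=robot.get_obs();print(o['force'],o['wrist_torque'],o['qpos'])"
```

```text
[-2.167343    0.97844217  2.26056833] [ 0.32328884  0.67352077 -1.11244142] [ 3.60010452e-01  1.61902703e-01 -5.61774601e-01 -7.18456782e-04
 -8.47345206e-01 -1.25114646e-01]
```

There is a resisting moment of 1.1 Nm, so it looks stuck this way. Trying the other way to compare.

To row units: 0.6 rad / 3.1416 = 0.191.

Call:
pendant --plan '[[[0,0,0],[0,0,0.0318],0.04],[[0,0,0],[0,0,0.0637],0.04],[[0,0,0],[0,0,0.0955],0.04],[[0,0,0],[0,0,0.1273],0.04],[[0,0,0],[0,0,0.1592],0.04],[[0,0,0],[0,0,0.191],0.04],[[0,0,0],[0,0,0.191],0.04]]'

```text
clock: 4.45
tcp_pos: [0.4837, -0.0227, 0.1295]
orientation: [-3.141, -0.0, -1.937]
force: [-0.6, -0.4, -0.6]
width: 0.053
grip_force: 30.0
```

Run:
```python
from h import *;from rig import robot;o=robot.get_obs();print(o['force'],o['wrist_torque'],o['qpos'])
im=robot.capture("wrist");cv2.imwrite("pics/w2.png",im[150:384,100:420])
cv2.imwrite("pics/w2.png",cv2.resize(im[120:384,100:420],None,fx=2,fy=2))
```

```text
[-0.5697 -0.3852 -0.5501] [ 0.0523 -0.1803  0.0129] [ 0.3605  0.1622 -0.5617  0.0003 -0.8467 -0.7266]
```

View pics/w2.png

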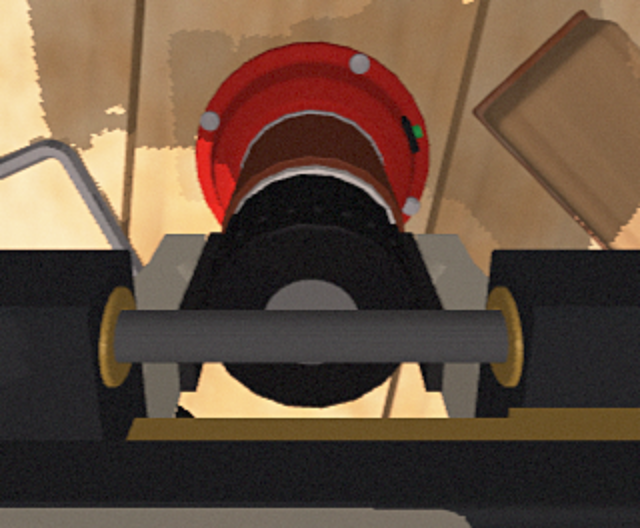

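Clockwise turns freely: 0.6 rad at 0.01 Nm. The picture shows the cap (disc at about (312,310) in the crop) centred between the pads. Carrying on clockwise until the torque shows the end stop.

To row units: 0.82 rad / 3.1416 = 0.261.

Call:
pendant --plan '[[[0,0,0],[0,0,0.0318],0.04],[[0,0,0],[0,0,0.0637],0.04],[[0,0,0],[0,0,0.0955],0.04],[[0,0,0],[0,0,0.1273],0.04],[[0,0,0],[0,0,0.1592],0.04],[[0,0,0],[0,0,0.191],0.04],[[0,0,0],[0,0,0.2228],0.04],[[0,0,0],[0,0,0.2483],0.04],[[0,0,0],[0,0,0.261],0.04],[[0,0,0],[0,0,0.261],0.04]]'

```text
clock: 5.5
tcp_pos: [0.4837, -0.0227, 0.1295]
orientation: [-3.141, 0.0, -2.753]
force: [-0.0, 0.5, -0.5]
width: 0.0529
grip_force: 30.0
```

```bash
python3 -c "
from rig import robot;o=robot.get_obs();print(o['force'],o['wrist_torque'],o['qpos'])"
```

```text
[-0.04278594  0.53224873 -0.52248607] [ 0.01020609 -0.2420101   0.03020808] [ 3.60464444e-01  1.62171537e-01 -5.61657813e-01  1.95845186e-04
 -8.46855217e-01 -1.54258850e+00]
```

To row units: 0.1 rad / 3.1416 = 0.0318.

Call:
pendant --plan '[[[0,0,0],[0,0,0.0159],0.04],[[0,0,0],[0,0,0.0318],0.04],[[0,0,0],[0,0,0.0318],0.04]]'

```text
clock: 5.8
tcp_pos: [0.4834, -0.0228, 0.1294]
orientation: [-3.141, -0.0, -2.852]
force: [-0.3, -1.6, 0.7]
width: 0.0526
grip_force: 30.0
```

```bash
python3 -c "
from rig import robot;o=robot.get_obs();print(o['force'],o['wrist_torque'])"
```

```text
[-0.26516763 -1.58286005  0.67544076] [-0.07354557  0.17767804  0.40571258]
```

The moment is rising, so that is the 1.35 rad stop. Backing off slightly and test-lifting.

To row units: -0.012 m / 0.75 = -0.016, -0.007 m / 0.75 = -0.0093, -0.07 rad / 3.1416 = -0.0223.

Call:
pendant --plan '[[[0,0,0],[0,0,-0.0223],0.04],[[0,0,-0.004],[0,0,-0.0223],0.04],[[0,0,-0.0093],[0,0,-0.0223],0.04],[[0,0,-0.016],[0,0,-0.0223],0.04],[[0,0,-0.016],[0,0,-0.0223],0.04]]'

```text
clock: 6.3
tcp_pos: [0.4842, -0.0226, 0.1424]
orientation: [-3.141, 0.002, -2.785]
force: [0.7, -0.2, -0.7]
width: 0.0531
grip_force: 30.0
```

```bash
python3 -c "
from rig import robot;o=robot.get_obs();print(o['force'],o['wrist_torque'])"
```

```text
[ 0.6964225  -0.15182628 -0.74367951] [ 0.07240801 -0.12995103  0.00706833]
```

It lifts freely with only its weight (about 0.7 N). Taking it up to about 10 cm.

To row units: -0.089 m / 0.75 = -0.1187, -0.085 m / 0.75 = -0.1133.

Call:
pendant --plan '[[[0,0,-0.02],[0,0,0],0.04],[[0,0,-0.04],[0,0,0],0.04],[[0,0,-0.06],[0,0,0],0.04],[[0,0,-0.08],[0,0,0],0.04],[[0,0,-0.1],[0,0,0],0.04],[[0,0,-0.1133],[0,0,0],0.04],[[0,0,-0.1187],[0,0,0],0.04],[[0,0,-0.1187],[0,0,0],0.04],[[0,0,-0.1187],[0,0,0],0.04],[[0,0,-0.1187],[0,0,0],0.04],[[0,0,-0.1187],[0,0,0],0.04]]'

```text
clock: 7.4
tcp_pos: [0.4833, -0.0228, 0.2299]
orientation: [3.142, -0.001, -2.785]
force: [0.1, -0.5, -1.2]
width: 0.0531
grip_force: 30.0
```

Run:
```python
from h import *;from rig import robot;o=robot.get_obs();print(o['force'],o['joint_vel'])
a=robot.capture("wrist");b=robot.capture("side")
cv2.imwrite("pics/f.png",np.hstack([cv2.resize(a,(400,300)),cv2.resize(b[100:280,180:420],(400,300))]))
```

```text
[ 0.1457 -0.5242 -1.1607] [-0.0004 -0.0008  0.0045  0.0014 -0.0009  0.0002]
```

View pics/f.png

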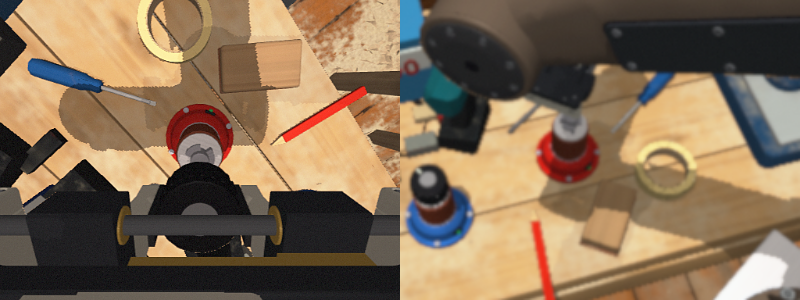

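The cap is upright in the fingers, at (200,210) in the left half. The bare spindle nose shows on the red sander at (205,155), and the bystanders have not moved. Handing in.

```bash
python3 -c "
from rig import robot;print(robot.job_done())"
```

```text
the job is handed in; nothing more can be done
None
```

The red sander's cap stuck counter-clockwise, so I turned it clockwise to its stop and lifted it off; the job is handed in with the cap held upright about 10 cm above its seat, though no verdict came back.

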